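# Kit the four press parts into their colour-coded saucers

### The arm

A 6-joint arm with a two-finger parallel gripper is mounted at the origin on a cart in front of the work surface, level with it; the furniture and walls round the work are solid. World frame = base frame: x ahead of the robot, y to its left, z up, the work surface at z = 0. Lengths are in mm, angles in rad, forces in N, time in s.
With the tool pointing down it reaches from about 300 to 950 mm from the base axis. Payload 3.1 kg.
Tool frame: the origin (TCP) lies between the finger pads; the fingertips stand 17 mm ahead of it and the grasp point (between the pads) lies 2 mm behind it (bot.tips_ahead is the distance from the TCP to the fingertips, in mm); z points along the fingers, y is the line along which they close (so a half turn about z gives the same grasp; the last joint's range is limited). The gripper opens to 85 mm and grips with 20 to 120 N. Pads are 22 mm wide; open, the fingers measure 114 mm over their backs; the gripper's body (76 mm by 85 mm) begins 54 mm behind the grasp point. The pads swing forward as they close: fully open they stand 13 mm farther back than shut.
Start: joints at [-1.235, 0.308, 1.634, -0, 1.2, -0.07], TCP at [246.696, -574.259, 248.272] pointing down, gripper open.
Joint ranges: [-3.06, 3.06], [-0.79, 1.96], [0.05, 2.63], [-1.19, 4.34], [0.05, 2.64], [-2.94, 2.94]. Speed limits (rad/s): [2.79, 2.79, 3.14, 3.14, 3.14, 3.14].

### API

Orientations are given as a unit quaternion [x, y, z, w].
In Python, from plant import bot gives the robot as it stands. The module is installed in compiled form; this text tells all that it offers.
- The arm moves only by the tool step_arm, never from a script. Its arguments are lists of equal length, an entry for each row: "xyz": the shift along the world's x, y, z in units of 25 mm (1.0 is 25 mm), a list of three; "turn": the turn about the world's z in rad. In form: {"xyz": [[x, y, z], ...], "turn": [turn, ...]}. A call has exactly 10 rows; each row is the pose to reach, as a shift and turn from the pose commanded when the call began; what a row does not reach only later rows make up. A row lasts 1/10 s, in which the tool goes at most 50 mm and 8.59 degrees, less where a joint would pass 70% of its speed; a pose out of reach is approached as far as the arm can. A call with a gripper value outside its range is refused whole. "hand" is the closure, from 0 (fully open) to 1 (shut), set as the call begins (left out, the last holds). The fingers move at their own pace and stop on an object; "newtons" is the grip in N (left out, the last holds). Time passes only in rows, so rows that repeat a pose let the fingers close, or fill a call up. It gives the time, the measured TCP pose, the force, the opening and the grip force at its end, in the units of the state.
- bot.read_state(): the state, without advancing time (a new reading comes with each control period).
- bot.get_image(name): name is "scene" or "top" or "wrist"; returns the picture (400x640x3 uint8, red, green, blue); there is no depth.
- bot.camera_model(name): a dict with "fx", "fy", "cx", "cy" (pixels), "R" (3x3) and "t" (3): a world point X has camera coordinates R X + t; the wrist camera has in their place "T_tool_cam" (4x4, takes a point from camera to tool coordinates, whose origin is the TCP and whose axes are the flange's). Camera axes: x right, y down, z forward; pixel columns grow to the right and rows downward; lengths in mm; the calibration is good to about 2 mm. The wrist camera is an equidistant fisheye: a pixel r from the principal point sees the ray r / f radians off the axis. A picture is of the moment at which its call begins: read the wrist's pose just before it. camera_model takes no time and is no camera call.
- bot.job_done(): hands the job in; it is judged then, once.
The state is a dict: "time": time; "q": joint angles; "joint_velocities": joint speeds; "tau": joint torques, N m; "tcp_pos": TCP position; "tcp_rot": TCP orientation; "ft_force": force on the tool from outside, world axes, zero at the start; "wrist_torque": the same for the moment, N m; "width": finger opening in mm; "finger_force": force on a finger pad.
Only numpy, scipy, OpenCV 4.12 (cv2) and the standard library are available. Lean on these libraries where they do the work, as an engineer would, in place of code of your own. Each camera call takes 0.05 s, during which the arm holds its last target. There are 200 camera calls.

### The job

Lay out the press-repair kit: of the things scattered on the left of the bench, pick out the four round machine parts and put each in its own coloured saucer - the thick steel ring with the black screws in the red one, the larger ball bearing in the blue one, the smaller ball bearing in the yellow one, and the bronze bush, standing on its flange, in the green one. Set each part down in the middle of its saucer (within about 10 mm), flat on the floor and the same way up as it is now, never tipping one over. Leave the hexagon nut and the roll of black tape where they lie.

Things in the scene. Friction and masses are not known exactly. Their poses are not given: they have to be found in the camera images.
- die_ring: thick plain grey steel ring with four small black screws on its top, 62 mm across, 22 mm high (24 mm over the screw heads), bore about 34 mm; lies flat; origin at the centre of its underside, z axis up
- large_bearing: the larger of two ball bearings (light steel rings, dark seal between them), 52 mm across, 14 mm high; lies flat; origin at the centre of its underside, z axis up
- small_bearing: the smaller of two ball bearings (light steel rings, dark seal between them), 40 mm across, 14 mm high; lies flat; origin at the centre of its underside, z axis up
- bronze_bush: pale yellow bronze guide bush, 45 mm high, standing on its flange: flange 42 mm across and 10 mm high, above it a plain barrel 32 mm across, which is where to grip; origin at the centre of its underside, z axis up
- red_saucer: red round kit saucer fixed to the bench, 96 mm across: flat floor 88 mm across and 4 mm above the bench, inside a low rim 6 mm above the bench, 4 mm thick; thin dark rings and a dot mark its middle; origin at the centre of its underside on the bench, z axis up
- blue_saucer: blue round kit saucer fixed to the bench, 96 mm across: flat floor 88 mm across and 4 mm above the bench, inside a low rim 6 mm above the bench, 4 mm thick; thin dark rings and a dot mark its middle; origin at the centre of its underside on the bench, z axis up
- yellow_saucer: yellow round kit saucer fixed to the bench, 96 mm across: flat floor 88 mm across and 4 mm above the bench, inside a low rim 6 mm above the bench, 4 mm thick; thin dark rings and a dot mark its middle; origin at the centre of its underside on the bench, z axis up
- green_saucer: green round kit saucer fixed to the bench, 96 mm across: flat floor 88 mm across and 4 mm above the bench, inside a low rim 6 mm above the bench, 4 mm thick; thin dark rings and a dot mark its middle; origin at the centre of its underside on the bench, z axis up
- hex_nut: loose grey steel hexagon nut, 33 mm across, 16 mm high; not part of the kit; origin at the centre of its underside
- black_tape: loose roll of black tape with a brown core, 55 mm across, 19 mm high, lying flat; not part of the kit; origin at the middle of its underside
Mind the look-alikes: they are no part of the job. What is shaped like the bronze_bush but orange or pink is not meant.

How it is judged:
By the outcome, as a careful person would: the job done as asked, in the order asked, and still so for the second after the job is handed in, with the robot touching nothing.
It also fails if it takes over 96 s, if anything falls off the work surface, if the arm or the gripper's body presses on something with over 40 N, if the wrist force passes 120 N, or if a joint passes its speed limit or range.

## Working session

There is one attempt and no reset: what is moved stays moved. The work goes in short steps, Python scripts to look and compute and a tool call to move; the robot and the scene stay as the last step left them, time stands still between calls to the robot, and variables do not carry over. Pictures are saved under pics/ and viewed, at most 14 in all, crops included, and the job is handed in when it is done.

Besides the shell and the picture viewer there is one more tool, called after ">>>" by a JSON object that holds its "op" and its "data". step_arm: Moves the arm, as the interface text tells. Its arguments: {"type":"object","properties":{"xyz":{"type":"array"},"turn":{"type":"array"},"hand":{"type":"number"},"newtons":{"type":"number"}},"required":["xyz","turn"]}

```bash
mkdir -p pics
python3 - <<'E'
from plant import bot
import cv2
s=bot.read_state();print({k:s[k] for k in('time','tcp_pos','tcp_rot','width','ft_force')},bot.tips_ahead)
for n in('top','scene'):
    cv2.imwrite(f'pics/{n}0.png',bot.get_image(n)[:,:,::-1]);print(n,bot.camera_model(n))
print(bot.camera_model('wrist'))
E
```

```text
{'time': 0.0, 'tcp_pos': array([ 246.42963656, -573.48522037,  247.00204025]), 'tcp_rot': array([ 9.79486185e-01,  2.01507717e-01, -1.63165151e-04, -1.19434583e-03]), 'width': 85.49305829911995, 'ft_force': array([-0.5553562 , -0.95052728,  0.83832722])} 17.0
top {'fx': 484.11122332828637, 'fy': 484.11122332828637, 'cx': 323.2609351798638, 'cy': 201.02212086455486, 'R': array([[-0.02495621, -0.99968723,  0.0016215 ],
       [-0.98922088,  0.02446075, -0.14437354],
       [ 0.14428872, -0.00520704, -0.98952193]]), 't': array([ 82.71346864, 518.11185972, 908.06299344])}
scene {'fx': 477.4024130563596, 'fy': 477.4024130563596, 'cx': 321.80778806292324, 'cy': 204.65787804202895, 'R': array([[-0.80244904, -0.59662454, -0.01070971],
       [-0.28532214,  0.39939242, -0.87125023],
       [ 0.52408664, -0.6960782 , -0.49072226]]), 't': array([452.46389344, 143.46734124, 906.11629304])}
{'fx': 309.70691628693146, 'fy': 309.70691628693146, 'cx': 315.76855415208985, 'cy': 204.07620688106329, 'T_tool_cam': array([[ 3.52896191e-04, -9.59721424e-01, -2.80953135e-01,
         7.00920296e+01],
       [ 9.99999665e-01,  5.45992036e-04, -6.09013250e-04,
         1.21309254e+00],
       [ 7.37881238e-04, -2.80952826e-01,  9.59721295e-01,
        -1.25763308e+02],
       [ 0.00000000e+00,  0.00000000e+00,  0.00000000e+00,
         1.00000000e+00]])}
```

View pics/top0.png

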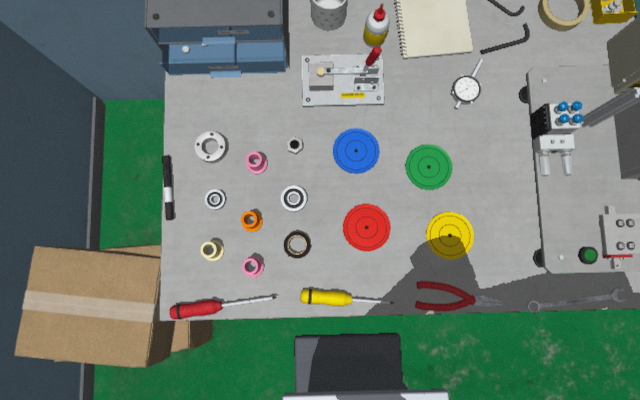

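View pics/scene0.png

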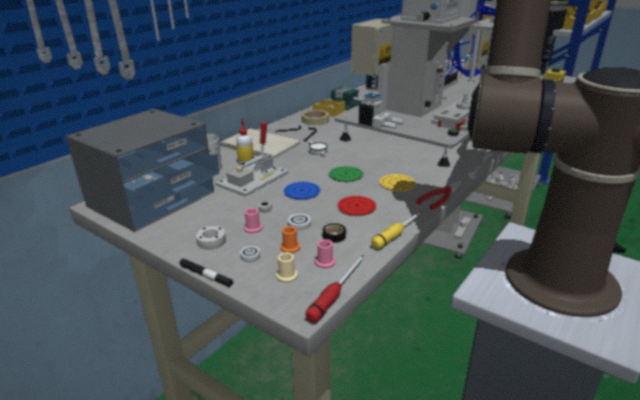

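The top view shows the ring at (211,147), the small bearing at (215,199), the large bearing at (293,198) and the pale bush at (211,250). The saucers are red (367,228), blue (356,151), yellow (450,235) and green (429,167). The pink and orange bushes are look-alikes. I'll zoom in to read these more precisely.

Run:
```python
import cv2
im=cv2.imread('pics/top0.png')
a=cv2.resize(im[125:285,160:330],None,fx=4.5,fy=3.75,interpolation=cv2.INTER_CUBIC) if 0 else cv2.resize(im[130:275,190:320],None,fx=4,fy=4,interpolation=cv2.INTER_CUBIC)
cv2.imwrite('pics/c1.png',a)
cv2.imwrite('pics/c2.png',cv2.resize(im[125:265,325:480],None,fx=4,fy=4,interpolation=cv2.INTER_CUBIC))
```

```text
(no output)
```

View pics/c1.png

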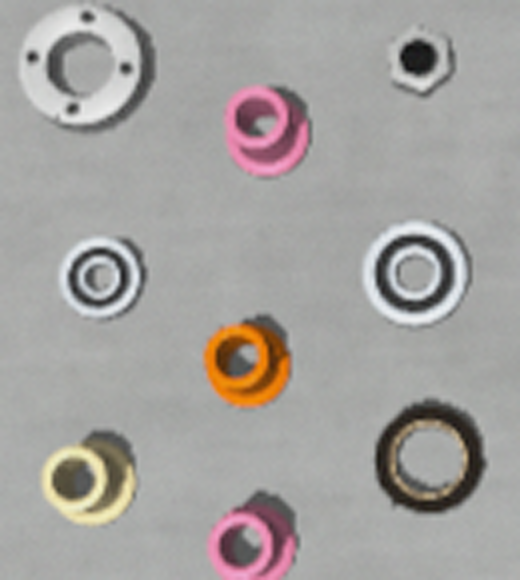

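View pics/c2.png

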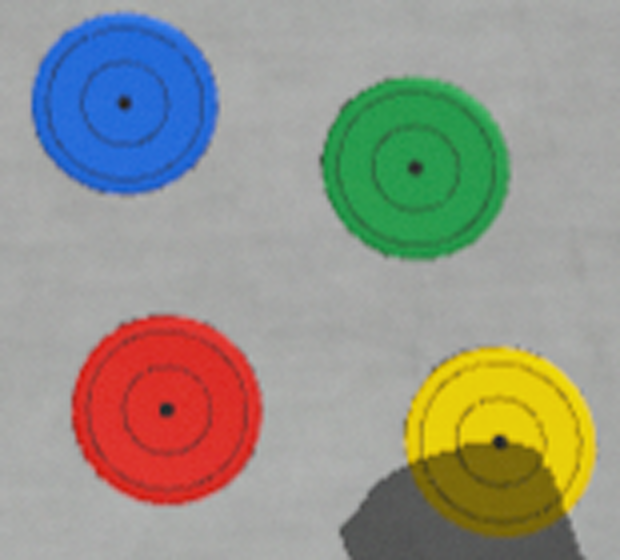

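Crop c1 gives the ring at about (80,62), the small bearing at (101,277), the large bearing at (415,272) and the bush's top rim at (75,480). Crop c2 gives the saucer dots: blue (124,103), green (415,168), red (166,410) and yellow (499,442).

```bash
cat > h.py <<'E'
import numpy as np
from plant import bot
from scipy.spatial.transform import Rotation as Ro
def world(u,v,z,n='top'):
    c=bot.camera_model(n);R=np.array(c['R']);t=np.array(c['t'])
    d=R.T@np.array([(u-c['cx'])/c['fx'],(v-c['cy'])/c['fy'],1]);o=-R.T@t
    return o+d*(z-o[2])/d[2]
E
python3 - <<'E'
from h import *
for n,u,v,z in [('ring',80,62.5,22),('large',415,272,14),('small',101,277,14),('bush',75,480,45),('nut',420,60,16),('tape',430,457,19),('pink1',257,124,45),('orange',240,359,45),('pink2',245,545,45)]:
    print(n,world(190+(u+.5)/4-.5,130+(v+.5)/4-.5,z).round(1))
for n,u,v in [('blue',124,103),('green',415,168),('red',166,410),('yellow',499,442)]:
    print(n,world(325+(u+.5)/4-.5,125+(v+.5)/4-.5,4).round(1))
s=bot.read_state();R=Ro.from_quat(s['tcp_rot']).as_matrix();print(R.round(3),s['tcp_pos'],s['time'])
E
```

```text
ring [641.7 296.2  22. ]
large [531.8 129.4  14. ]
small [533.1 286.6  14. ]
bush [430.6 291.4  45. ]
nut [640.4 125.   16. ]
tape [438.8 123.2  19. ]
pink1 [602.3 203.9  45. ]
orange [486.7 212.6  45. ]
pink2 [397.8 210.5  45. ]
blue [6.284e+02 5.000e-01 4.000e+00]
green [ 590.7 -147.     4. ]
red [469.8 -15.1   4. ]
yellow [ 449.6 -181.2    4. ]
[[ 0.919  0.395 -0.001]
 [ 0.395 -0.919  0.002]
 [ 0.    -0.002 -1.   ]] [ 246.4669819  -573.5659929   247.14896643] 0.1
```

>>> {"op": "step_arm", "data": {"xyz": [[0.4,0.9,-0.1],[1.2,2.6,-0.3],[2.0,4.4,-0.5],[2.8,6.1,-0.7],[3.6,7.9,-0.9],[4.4,9.6,-1.1],[5.2,11.3,-1.3],[6.0,13.1,-1.5],[6.8,14.8,-1.7],[7.6,16.4,-1.9]], "turn": [-0.02,-0.06,-0.1,-0.14,-0.18,-0.23,-0.28,-0.33,-0.37,-0.41], "hand": 0.1}}

```text
time: 1.1
tcp_pos: [436.8, -162.1, 200.4]
tcp_rot: [1.0, -0.003, -0.0, -0.0]
ft_force: [0.2, -1.6, 0.3]
width: 76.8
finger_force: 0.0
```

>>> {"op": "step_arm", "data": {"xyz": [[0.7,1.6,-0.2],[1.5,3.4,-0.5],[2.3,5.1,-0.8],[3.1,6.9,-1.1],[3.9,8.7,-1.5],[4.7,10.5,-1.8],[5.5,12.3,-2.1],[6.3,14.1,-2.5],[7.1,15.9,-2.8],[7.8,17.6,-3.1]], "turn": [0,0,0,0,0,0,0,0,0,0]}}

```text
time: 2.1
tcp_pos: [631.9, 277.8, 122.2]
tcp_rot: [1.0, -0.002, -0.0, 0.0]
ft_force: [0.4, -0.6, 0.2]
width: 76.7
finger_force: 0.0
```

Run:
```python
from h import *
import cv2
s=bot.read_state();print(s['tcp_pos'],s['tcp_rot'],s['width'])
cv2.imwrite('pics/w1.png',bot.get_image('wrist')[:,:,::-1])
```

```text
[631.91066891 277.80263757 122.16513816] [ 9.99998174e-01 -1.86621155e-03 -3.79883105e-04  1.59033413e-04] 76.67137030800136
```

View pics/w1.png

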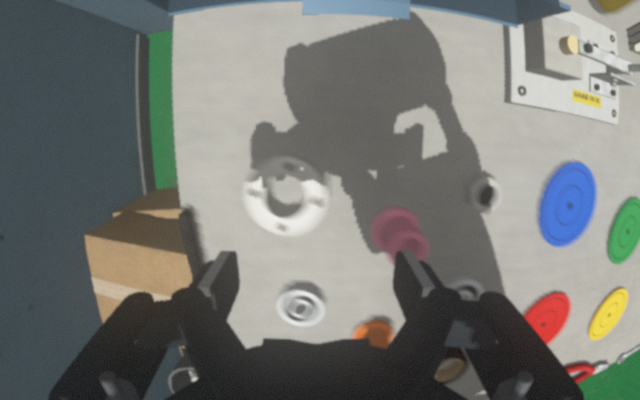

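The wrist view shows the ring, top centre about (287,194), and the fingertip inner corners at about (237,252) and (398,252). I'll check the ring position and how far the tips stand ahead of the TCP.

```bash
cat >> h.py <<'E'
def wproj(Xt):
    c=bot.camera_model('wrist');T=np.linalg.inv(c['T_tool_cam']);p=T[:3,:3]@Xt+T[:3,3]
    r=np.hypot(p[0],p[1]);th=np.arctan2(r,p[2]);return np.array([c['cx']+c['fx']*th*p[0]/r,c['cy']+c['fy']*th*p[1]/r])
def wworld(u,v,z,s):
    c=bot.camera_model('wrist');T=np.array(c['T_tool_cam']);a=np.array([u-c['cx'],v-c['cy']]);r=np.hypot(*a);th=r/c['fx']
    d=np.array([*(np.sin(th)*a/r),np.cos(th)]);R=Ro.from_quat(s['tcp_rot']).as_matrix()
    o=R@T[:3,3]+s['tcp_pos'];d=R@T[:3,:3]@d;return o+d*(z-o[2])/d[2]
E
python3 - <<'E'
from h import *
s=bot.read_state()
for x in(11,-11):
  for z in(0,5,10,17,22): print(x,z,wproj(np.array([x,-38.3,z])).round(),wproj(np.array([x,38.3,z])).round())
print('ring',wworld(287,194,22,s),'small',wworld(301,307,14,s),'blue',wworld(570,205,4,s))
E
```

```text
11 0 [229. 252.] [396. 252.]
11 5 [232. 247.] [394. 247.]
11 10 [234. 243.] [391. 243.]
11 17 [238. 238.] [388. 238.]
11 22 [240. 234.] [386. 234.]
-11 0 [234. 292.] [391. 292.]
-11 5 [236. 287.] [389. 287.]
-11 10 [239. 282.] [387. 282.]
-11 17 [241. 275.] [384. 276.]
-11 22 [243. 271.] [383. 271.]
ring [646.62698678 305.32335232  22.        ] small [539.50311644 297.21763171  14.        ] blue [632.75235635  14.07034541   4.        ]
```

>>> {"op": "step_arm", "data": {"xyz": [[0.2,0.4,-0.4],[0.4,0.8,-0.9],[0.4,0.8,-0.9],[0.4,0.8,-0.9],[0.4,0.8,-0.9],[0.4,0.8,-0.9],[0.4,0.8,-0.9],[0.4,0.8,-0.9],[0.4,0.8,-0.9],[0.4,0.8,-0.9]], "turn": [0,0,0,0,0,0,0,0,0,0]}}

```text
time: 3.15
tcp_pos: [641.7, 295.7, 100.9]
tcp_rot: [1.0, -0.002, 0.0, -0.0]
ft_force: [-0.1, -0.3, -0.1]
width: 76.8
finger_force: 0.0
```

Run:
```python
from h import *
import cv2
s=bot.read_state();print(s['tcp_pos'],s['tcp_rot'],s['width'])
im=bot.get_image('wrist')[:,:,::-1]
for n,p in [('ring',(641.7,296.2,22)),('blue',(628.4,.5,4)),('small',(533.1,286.6,14))]:
    R=Ro.from_quat(s['tcp_rot']).as_matrix();q=wproj(R.T@(np.array(p)-s['tcp_pos']));print(n,q)
cv2.imwrite('pics/w2.png',cv2.resize(im[130:330,180:440],None,fx=3,fy=3,interpolation=cv2.INTER_CUBIC))
```

```text
[641.70086459 295.71183341 100.90671588] [ 9.99997741e-01 -2.12473179e-03  5.45994154e-05 -2.71134755e-05] 76.78822758357929
ring [312.89783018 218.78733087]
blue [591.94841894 220.00492093]
small [324.96184617 332.66653066]
```

View pics/w2.png

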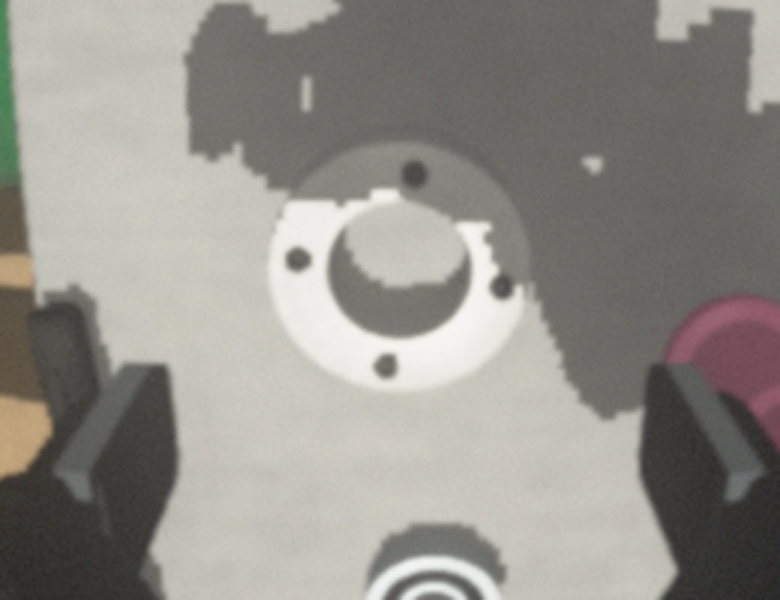

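The predicted ring position agrees with the wrist view to within about 1 mm, so the top-camera map is good. Now I'll descend and grip.

>>> {"op": "step_arm", "data": {"xyz": [[0,0,-0.5],[0,0,-1.1],[0,0,-1.7],[0,0,-2.3],[0,0,-2.7],[0,0,-3.0],[0,0,-3.2],[0,0,-3.35],[0,0,-3.35],[0,0,-3.35]], "turn": [0,0,0,0,0,0,0,0,0,0]}}

```text
time: 4.2
tcp_pos: [642.2, 295.9, 17.6]
tcp_rot: [1.0, -0.002, 0.001, -0.0]
ft_force: [0.1, 0.5, 0.7]
width: 76.9
finger_force: 0.0
```

>>> {"op": "step_arm", "data": {"xyz": [[0,0,0],[0,0,0],[0,0,0],[0,0,0],[0,0,0],[0,0,0],[0,0,0.1],[0,0,0.4],[0,0,0.9],[0,0,1.6]], "turn": [0,0,0,0,0,0,0,0,0,0], "hand": 0.5, "newtons": 50}}

```text
time: 5.2
tcp_pos: [639.9, 294.9, 55.8]
tcp_rot: [1.0, -0.002, -0.002, 0.001]
ft_force: [-0.6, -0.7, -4.7]
width: 60.0
finger_force: 55.1
```

>>> {"op": "step_arm", "data": {"xyz": [[0,0,1.2],[-0.4,-0.7,2.1],[-1.2,-2.2,2.2],[-2.1,-3.8,2.2],[-3.0,-5.4,2.2],[-3.9,-7.0,2.2],[-4.8,-8.7,2.2],[-5.7,-10.3,2.0],[-6.5,-11.7,1.5],[-6.9,-12.4,1.0]], "turn": [0,0,0,0,0,0,0,0,0,0]}}

```text
time: 6.2
tcp_pos: [468.0, -16.6, 83.4]
tcp_rot: [1.0, -0.003, 0.001, 0.001]
ft_force: [1.0, 0.2, -5.7]
width: 59.7
finger_force: 55.6
```

>>> {"op": "step_arm", "data": {"xyz": [[0,0,-0.2],[0,0,-0.6],[0,0,-1.1],[0,0,-1.5],[0,0,-1.8],[0,0,-2.05],[0,0,-2.25],[0,0,-2.35],[0,0,-2.42],[0,0,-2.42]], "turn": [0,0,0,0,0,0,0,0,0,0]}}

```text
time: 7.2
tcp_pos: [469.2, -14.1, 22.4]
tcp_rot: [1.0, -0.002, -0.001, -0.0]
ft_force: [-3.6, 0.6, 3.5]
width: 59.6
finger_force: 56.6
```

>>> {"op": "step_arm", "data": {"xyz": [[0,0,0],[0,0,0],[0,0,0],[0,0,0],[0,0,0],[0,0,0.3],[0,0,0.9],[0,0,1.7],[0,0,2.6],[0,0,3.4]], "turn": [0,0,0,0,0,0,0,0,0,0], "hand": 0.1}}

```text
time: 8.2
tcp_pos: [469.4, -14.3, 107.9]
tcp_rot: [1.0, -0.002, 0.0, 0.0]
ft_force: [0.6, -0.4, -0.3]
width: 76.7
finger_force: 0.0
```

>>> {"op": "step_arm", "data": {"xyz": [[0.4,1.0,0],[1.1,2.6,0],[1.8,4.2,0],[2.3,5.3,-0.4],[2.5,5.75,-1.0],[2.5,5.75,-1.8],[2.5,5.75,-2.4],[2.5,5.75,-2.7],[2.5,5.75,-2.7],[2.5,5.75,-2.7]], "turn": [0,0,0,0,0,0,0,0,0,0], "hand": 0.2}}

```text
time: 9.2
tcp_pos: [531.9, 129.1, 39.3]
tcp_rot: [1.0, -0.002, 0.0, -0.0]
ft_force: [-0.5, -0.3, 0.3]
width: 68.5
finger_force: 0.0
```

Run:
```python
from h import *
import cv2
s=bot.read_state();print(s['tcp_pos'],s['width'])
R=Ro.from_quat(s['tcp_rot']).as_matrix()
im=bot.get_image('wrist')[:,:,::-1].copy();
for n,p in [('large',(531.8,129.4,14)),('red',(469.8,-15.1,4))]: print(n,wproj(R.T@(np.array(p)-s['tcp_pos'])))
for z in(4,8,12,16):print(z,wproj(np.array([9,-s['width']/2,z])))
a=cv2.resize(im[130:330,180:440],None,fx=2,fy=2,interpolation=cv2.INTER_CUBIC)
t=cv2.resize(bot.get_image('top')[190:270,325:415,::-1],None,fx=3,fy=3,interpolation=cv2.INTER_CUBIC)
c=np.zeros((400,790,3),np.uint8);c[:,:520]=a;c[:240,520:]=t;cv2.imwrite('pics/w3.png',c)
```

```text
[531.93241822 129.13825741  39.34355579] 68.5265159069993
large [312.37671461 251.53256653]
red [506.66163965 312.97595017]
4 [239.76259909 252.18678281]
8 [241.60954436 248.69321863]
12 [243.37644966 245.3607255 ]
16 [245.06789763 242.17933219]
```

View pics/w3.png

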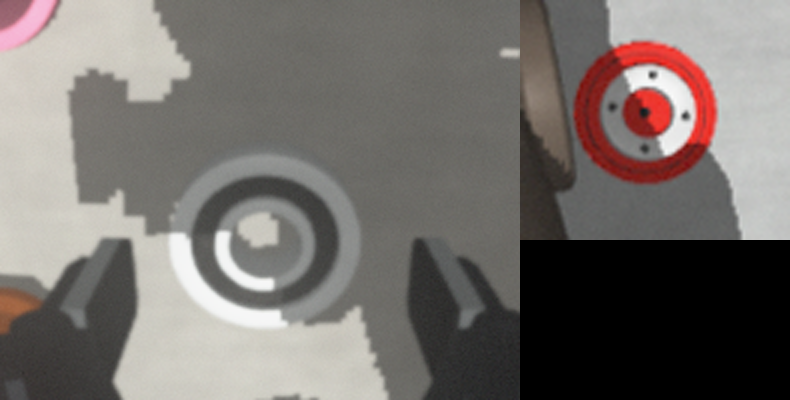

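The red inset shows the ring well centred in its saucer, screws up. The large bearing at (312.5,250.5) is right where I predicted, between the fingers.

>>> {"op": "step_arm", "data": {"xyz": [[0,0,-0.3],[0,0,-0.6],[0,0,-0.8],[0,0,-0.9],[0,0,-0.9],[0,0,-0.9],[0,0,-0.9],[0,0,-0.9],[0,0,-0.9],[0,0,-0.9]], "turn": [0,0,0,0,0,0,0,0,0,0]}}

```text
time: 10.3
tcp_pos: [531.8, 129.5, 16.7]
tcp_rot: [1.0, -0.002, 0.0, -0.0]
ft_force: [-0.3, 0.2, 0.5]
width: 68.4
finger_force: 0.0
```

>>> {"op": "step_arm", "data": {"xyz": [[0,0,0],[0,0,0],[0,0,0],[0,0,0],[0,0,0],[0,0,0.1],[0,0,0.3],[0,0,0.6],[0,0,1.1],[0,0,1.7]], "turn": [0,0,0,0,0,0,0,0,0,0], "hand": 0.6}}

```text
time: 11.3
tcp_pos: [531.3, 129.4, 59.7]
tcp_rot: [1.0, -0.002, -0.0, 0.0]
ft_force: [0.3, 0.6, -1.0]
width: 50.0
finger_force: 52.0
```

>>> {"op": "step_arm", "data": {"xyz": [[0.3,-0.4,0.4],[1.0,-1.4,0.6],[2.0,-2.6,0.6],[2.9,-3.9,0.6],[3.6,-4.8,0.4],[3.86,-5.16,0],[3.86,-5.16,-0.5],[3.86,-5.16,-0.9],[3.86,-5.16,-1.1],[3.86,-5.16,-1.2]], "turn": [0,0,0,0,0,0,0,0,0,0]}}

```text
time: 12.3
tcp_pos: [626.3, 1.8, 27.4]
tcp_rot: [1.0, -0.001, -0.002, -0.0]
ft_force: [0.5, 0.4, -1.2]
width: 50.1
finger_force: 52.0
```

>>> {"op": "step_arm", "data": {"xyz": [[0,0,-0.1],[0,0,-0.2],[0,0,-0.28],[0,0,-0.33],[0,0,-0.33],[0,0,-0.33],[0,0,-0.33],[0,0,-0.33],[0,0,-0.33],[0,0,-0.33]], "turn": [0,0,0,0,0,0,0,0,0,0]}}

```text
time: 13.3
tcp_pos: [628.5, 0.6, 21.2]
tcp_rot: [1.0, -0.002, 0.0, -0.0]
ft_force: [-0.6, 1.3, 3.8]
width: 49.6
finger_force: 52.3
```

>>> {"op": "step_arm", "data": {"xyz": [[0,0,0],[0,0,0],[0,0,0],[0,0,0],[0,0,0],[0,0,0.3],[0,0,0.9],[0,0,1.7],[0,0,2.6],[0,0,3.4]], "turn": [0,0,0,0,0,0,0,0,0,0], "hand": 0.2}}

```text
time: 14.3
tcp_pos: [629.0, 0.4, 108.4]
tcp_rot: [1.0, -0.002, 0.001, 0.0]
ft_force: [-0.0, 0.6, 0.2]
width: 68.4
finger_force: 0.0
```

>>> {"op": "step_arm", "data": {"xyz": [[-0.3,1.0,0],[-0.9,2.8,0],[-1.5,4.6,0],[-2.1,6.4,0],[-2.7,8.2,0],[-3.3,9.9,0],[-3.7,11.1,0],[-3.81,11.45,-0.6],[-3.81,11.45,-1.3],[-3.81,11.45,-1.8]], "turn": [0,0,0,0,0,0,0,0,0,0], "hand": 0.32}}

```text
time: 15.3
tcp_pos: [532.6, 286.5, 60.1]
tcp_rot: [1.0, -0.002, -0.0, 0.0]
ft_force: [-0.8, 0.2, 0.5]
width: 58.4
finger_force: 0.0
```

>>> {"op": "step_arm", "data": {"xyz": [[0,0,-0.3],[0,0,-0.6],[0,0,-0.8],[0,0,-0.8],[0,0,-0.8],[0,0,-0.8],[0,0,-0.8],[0,0,-0.8],[0,0,-0.8],[0,0,-0.8]], "turn": [0,0,0,0,0,0,0,0,0,0]}}

```text
time: 16.3
tcp_pos: [533.0, 286.8, 40.9]
tcp_rot: [1.0, -0.002, 0.0, -0.0]
ft_force: [0.2, -0.1, 0.0]
width: 57.7
finger_force: 0.0
```

Run:
```python
from h import *
import cv2
s=bot.read_state();print(s['tcp_pos'],s['width'])
R=Ro.from_quat(s['tcp_rot']).as_matrix()
im=bot.get_image('wrist')[:,:,::-1].copy();
for n,p in [('small',(533.1,286.6,14))]: print(n,wproj(R.T@(np.array(p)-s['tcp_pos'])))
a=cv2.resize(im[130:330,180:440],None,fx=2,fy=2,interpolation=cv2.INTER_CUBIC)
t=cv2.resize(bot.get_image('top')[110:190,310:400,::-1],None,fx=3,fy=3,interpolation=cv2.INTER_CUBIC)
c=np.zeros((400,790,3),np.uint8);c[:,:520]=a;c[:240,520:]=t;cv2.imwrite('pics/w4.png',c)
```

```text
[532.962244   286.8128203   40.90536941] 57.728456837750585
small [313.284079   249.85021845]
```

View pics/w4.png

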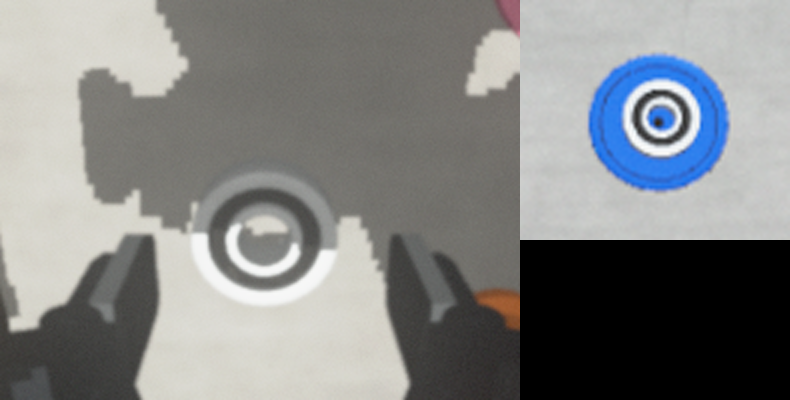

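The large bearing sits in the blue saucer close to the dot. The small bearing at (312.5,249) is centred between the fingers.

>>> {"op": "step_arm", "data": {"xyz": [[0,0,-0.3],[0,0,-0.6],[0,0,-0.8],[0,0,-0.9],[0,0,-0.9],[0,0,-0.9],[0,0,-0.9],[0,0,-0.9],[0,0,-0.9],[0,0,-0.9]], "turn": [0,0,0,0,0,0,0,0,0,0]}}

```text
time: 17.4
tcp_pos: [533.1, 286.8, 18.5]
tcp_rot: [1.0, -0.002, 0.0, -0.0]
ft_force: [-0.1, 0.5, 0.0]
width: 58.0
finger_force: 0.0
```

>>> {"op": "step_arm", "data": {"xyz": [[0,0,0],[0,0,0],[0,0,0],[0,0,0],[0,0,0],[0,0,0.1],[0,0,0.3],[0,0,0.8],[0,0,1.5],[0,0,2.4]], "turn": [0,0,0,0,0,0,0,0,0,0], "hand": 0.7}}

```text
time: 18.4
tcp_pos: [532.4, 286.5, 79.1]
tcp_rot: [1.0, -0.002, -0.001, 0.0]
ft_force: [-0.6, -0.6, -0.3]
width: 37.7
finger_force: 50.3
```

Run:
```python
from h import *
print(world(310+660/3-.33,110+117/3-.33,18),world(310+659/3-.33,110+122/3-.33,4))
```

```text
[ 619.74033802 -351.31387881   18.        ] [ 619.70638908 -356.56818132    4.        ]
```

>>> {"op": "step_arm", "data": {"xyz": [[-0.1,-0.7,0.6],[-0.4,-2.3,1.0],[-0.7,-4.1,1.2],[-1.1,-6.0,1.2],[-1.4,-7.9,1.2],[-1.7,-9.8,1.2],[-2.1,-11.7,1.2],[-2.4,-13.6,1.2],[-2.8,-15.5,1.2],[-3.1,-17.2,1.2]], "turn": [0,0,0,0,0,0,0,0,0,0]}}

```text
time: 19.4
tcp_pos: [455.4, -145.6, 110.1]
tcp_rot: [1.0, -0.002, 0.001, 0.001]
ft_force: [0.8, 0.1, -1.7]
width: 37.6
finger_force: 50.4
```

>>> {"op": "step_arm", "data": {"xyz": [[-0.2,-1.1,0],[-0.24,-1.52,-0.6],[-0.24,-1.52,-1.4],[-0.24,-1.52,-2.1],[-0.24,-1.52,-2.7],[-0.24,-1.52,-3.1],[-0.24,-1.52,-3.3],[-0.24,-1.52,-3.4],[-0.24,-1.52,-3.43],[-0.24,-1.52,-3.43]], "turn": [0,0,0,0,0,0,0,0,0,0]}}

```text
time: 20.4
tcp_pos: [450.0, -181.4, 23.1]
tcp_rot: [1.0, -0.002, 0.0, 0.0]
ft_force: [-0.2, 0.4, -0.3]
width: 37.5
finger_force: 50.3
```

>>> {"op": "step_arm", "data": {"xyz": [[0,0,0],[0,0,0],[0,0,0],[0,0,0],[0,0,0],[0,0,0.3],[0,0,0.9],[0,0,1.8],[0,0,2.8],[0,0,4.0]], "turn": [0,0,0,0,0,0,0,0,0,0], "hand": 0.35}}

```text
time: 21.4
tcp_pos: [448.7, -180.9, 123.2]
tcp_rot: [1.0, -0.002, -0.001, -0.0]
ft_force: [-0.4, -0.2, -0.2]
width: 55.6
finger_force: 0.0
```

>>> {"op": "step_arm", "data": {"xyz": [[0,0.9,0],[-0.1,2.6,0],[-0.2,4.5,0],[-0.3,6.4,0],[-0.3,8.3,0],[-0.4,10.2,0],[-0.5,12.1,0],[-0.6,14.0,0],[-0.7,15.9,0],[-0.7,17.7,0]], "turn": [0,0,0,0,0,0,0,0,0,0]}}

```text
time: 22.4
tcp_pos: [431.3, 263.4, 123.2]
tcp_rot: [1.0, -0.002, 0.0, -0.0]
ft_force: [0.7, 0.1, -0.9]
width: 55.3
finger_force: 0.0
```

>>> {"op": "step_arm", "data": {"xyz": [[0,0.9,-0.2],[-0.06,1.21,-0.7],[-0.06,1.21,-1.1],[-0.06,1.21,-1.3],[-0.06,1.21,-1.3],[-0.06,1.21,-1.3],[-0.06,1.21,-1.3],[-0.06,1.21,-1.3],[-0.06,1.21,-1.3],[-0.06,1.21,-1.3]], "turn": [0,0,0,0,0,0,0,0,0,0]}}

```text
time: 23.4
tcp_pos: [430.7, 291.5, 90.3]
tcp_rot: [1.0, -0.002, 0.0, -0.0]
ft_force: [-0.5, -1.0, -0.3]
width: 55.4
finger_force: 0.0
```

Run:
```python
from h import *
import cv2
s=bot.read_state();print(s['tcp_pos'],s['width'])
R=Ro.from_quat(s['tcp_rot']).as_matrix()
im=bot.get_image('wrist')[:,:,::-1].copy();
for n,p in [('bush',(430.6,291.4,45))]: print(n,wproj(R.T@(np.array(p)-s['tcp_pos'])))
a=cv2.resize(im[130:330,180:440],None,fx=2,fy=2,interpolation=cv2.INTER_CUBIC)
t=cv2.resize(bot.get_image('top')[195:275,405:495,::-1],None,fx=3,fy=3,interpolation=cv2.INTER_CUBIC)
c=np.zeros((400,790,3),np.uint8);c[:,:520]=a;c[:240,520:]=t;cv2.imwrite('pics/w5.png',c)
```

```text
[430.66576822 291.49946604  90.30833563] 55.41031614558951
bush [313.36438369 237.26988927]
```

View pics/w5.png

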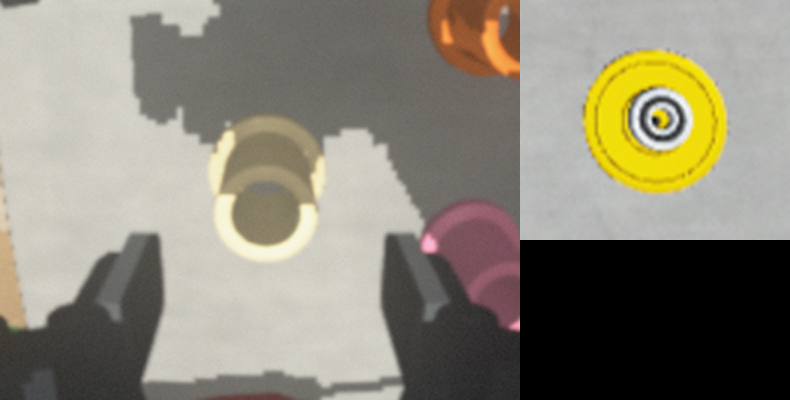

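The bush's top rim at (313.5,236.5) matches the prediction, and the small bearing is in the yellow saucer close to the dot.

>>> {"op": "step_arm", "data": {"xyz": [[0,0,-0.3],[0,0,-0.7],[0,0,-1.1],[0,0,-1.5],[0,0,-1.8],[0,0,-2.1],[0,0,-2.3],[0,0,-2.32],[0,0,-2.32],[0,0,-2.32]], "turn": [0,0,0,0,0,0,0,0,0,0]}}

```text
time: 24.5
tcp_pos: [430.8, 291.7, 32.4]
tcp_rot: [1.0, -0.002, 0.0, -0.0]
ft_force: [0.6, 0.6, 0.2]
width: 55.8
finger_force: 0.0
```

>>> {"op": "step_arm", "data": {"xyz": [[0,0,0],[0,0,0],[0,0,0],[0,0,0],[0,0,0],[0,0,0.1],[0,0,0.4],[0,0,1.0],[0,0,1.9],[0,0,2.9]], "turn": [0,0,0,0,0,0,0,0,0,0], "hand": 0.8}}

```text
time: 25.5
tcp_pos: [429.8, 291.1, 105.4]
tcp_rot: [1.0, -0.002, -0.001, 0.0]
ft_force: [-0.4, 0.4, -2.2]
width: 29.4
finger_force: 49.5
```

>>> {"op": "step_arm", "data": {"xyz": [[0.2,-0.6,0.5],[0.7,-2.0,0.8],[1.3,-3.7,0.8],[2.0,-5.5,0.8],[2.6,-7.3,0.8],[3.3,-9.1,0.8],[3.9,-10.9,0.8],[4.6,-12.7,0.8],[5.2,-14.4,0.8],[5.9,-16.1,0.8]], "turn": [0,0,0,0,0,0,0,0,0,0]}}

```text
time: 26.5
tcp_pos: [578.1, -113.0, 125.5]
tcp_rot: [1.0, -0.002, 0.0, -0.0]
ft_force: [0.3, 0.8, -1.5]
width: 29.2
finger_force: 49.6
```

>>> {"op": "step_arm", "data": {"xyz": [[0.4,-1.0,0],[0.5,-1.44,-0.4],[0.5,-1.44,-1.1],[0.5,-1.44,-1.8],[0.5,-1.44,-2.5],[0.5,-1.44,-3.0],[0.5,-1.44,-3.3],[0.5,-1.44,-3.45],[0.5,-1.44,-3.52],[0.5,-1.44,-3.52]], "turn": [0,0,0,0,0,0,0,0,0,0]}}

```text
time: 27.5
tcp_pos: [590.9, -147.0, 37.1]
tcp_rot: [1.0, -0.002, 0.0, 0.0]
ft_force: [-0.8, -0.9, -1.0]
width: 29.4
finger_force: 49.6
```

>>> {"op": "step_arm", "data": {"xyz": [[0,0,0],[0,0,0],[0,0,0],[0,0,0],[0,0,0],[0,0,0.1],[0,0,0.6],[0,0,1.5],[0,0,2.7],[0,0,4.0]], "turn": [0,0,0,0,0,0,0,0,0,0], "hand": 0.35}}

```text
time: 28.5
tcp_pos: [590.0, -146.9, 137.8]
tcp_rot: [1.0, -0.002, -0.0, -0.0]
ft_force: [-0.2, -0.7, 0.1]
width: 55.5
finger_force: 0.0
```

>>> {"op": "step_arm", "data": {"xyz": [[0,-0.5,0.5],[-0.5,-1.7,1.0],[-1.5,-3.2,1.2],[-2.7,-4.7,1.2],[-3.9,-6.2,1.2],[-5.1,-7.7,1.2],[-6.2,-9.2,1.2],[-7.2,-10.5,1.2],[-7.8,-11.3,1.2],[-7.8,-11.3,1.2]], "turn": [0,0,0,0,0,0,0,0,0,0]}}

```text
time: 29.5
tcp_pos: [392.7, -432.9, 166.5]
tcp_rot: [1.0, -0.004, -0.0, 0.001]
ft_force: [0.9, 0.3, -0.6]
width: 55.4
finger_force: 0.0
```

Run:
```python
from h import *
import cv2
cv2.imwrite('pics/t9.png',cv2.resize(bot.get_image('top')[110:290,190:485,::-1],None,fx=2.7,fy=2.7,interpolation=cv2.INTER_CUBIC))
c=bot.camera_model('top')
for n,p in [('ring',(469.8,-15.1,26)),('large',(628.4,.5,18)),('small',(449.6,-181.2,18)),('bush',(590.7,-147,49))]:
    q=np.array(c['R'])@p+c['t'];q=q/q[2]*484.1;print(n,(q[0]+c['cx']-190)*2.7,(q[1]+c['cy']-110)*2.7)
```

```text
ring 478.2777185000311 313.510540116504
large 448.4957602760718 104.38073833960308
small 705.231785250254 336.4376644495993
bush 657.0073132891388 139.47302845240293
```

View pics/t9.png

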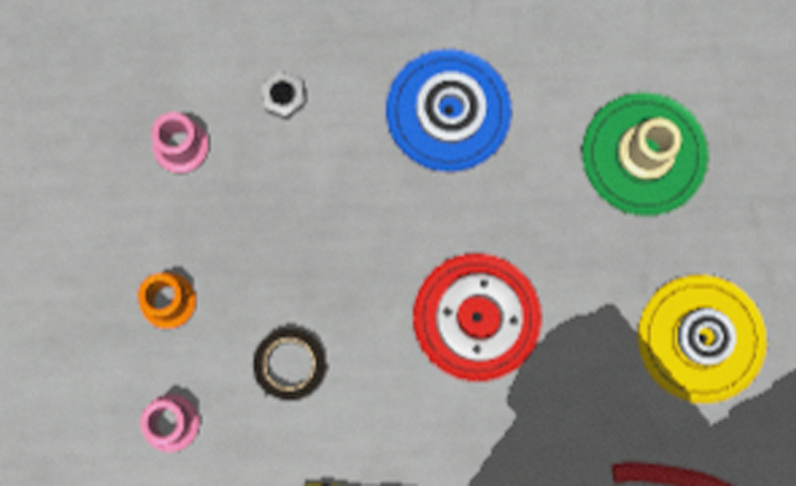

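All four parts are upright and within about 3 mm of their saucer centres: ring (480,316), large bearing (451,105), small bearing (708,337) and bush rim (659,140). The nut and tape look undisturbed. I'm handing the job in.

```bash
python3 -c "
from plant import bot
print(bot.job_done())"
```

```text
the job is handed in; nothing more can be done
None
```

The job is handed in: the ring is in the red saucer, the large bearing in blue, the small bearing in yellow and the bush in green, each upright and within about 3 mm of centre in the final top-camera picture, at about 30 s on the robot's clock.

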